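Feel and set the end float of the button-drill spindle

TASK

The drill spindle has too much end float: hold its brass knurled knob, push it gently forward until it seats in the carriage, then draw it back until it meets the dark knurled stop, to feel how much float there is. Then slide the stop along the rail to leave 6 mm of end float and prove it by pushing the spindle forward onto its seat and drawing it back against the stop again, leaving it drawn back there with everything let go. Use a light hand, so that the carriage is never shoved along its rail, and do not disturb the other things on the slab.

Things in the scene. Friction and masses are not known exactly. Their poses are not given: they have to be found in the camera images.
- rig: the drill rig's steel rail, fixed on the marble slab: 455 x 62 mm base, running lengthways. Origin on the slab's top (24 mm above the table), under the spindle axis. Its +x axis is FORWARD along the rail and the spindle axis (from the knurled stop towards the drill chuck); z up. The rail spans x -140 to +315 mm. The spindle axis is level, 82 mm above this origin. Rail top 30 mm above the origin
- carriage: grey drill carriage carrying the spindle, on the rail between rig x 62 and 168 mm, 60 mm wide, top 106 mm above the slab; origin and axes those of the rig until it is shoved. It is only nipped on the rail and slips at about 16 N. The spindle's forward seat is a thrust washer inside its closed front bearing: out of sight, and its place differs by several mm from start to start
- knob (a point): centre of the spindle's brass knurled knob, a level cylinder 30 mm in diameter, 28 mm long along rig x; hold it from above, a finger on either side. The carriage's rear face is 45 to 70 mm ahead of this point. The spindle only slides along rig x, with about 1.5 N of drag, until it meets the washer (forward) or the stop (back); it starts somewhere between them
- tail (a point): rear end of the spindle, the rounded end of a 10 mm steel pin, 51 mm behind the knob's centre and on the spindle axis; it is what meets the stop's face. The float at the start is 9 to 25 mm
- stop_barrel (a point): centre of the stop's dark knurled barrel, a level cylinder 34 mm in diameter, 28 mm long along rig x, on a pillar 20 mm wide and a saddle 42 x 46 mm, 42 mm high above the slab; hold it from above, a finger on either side. The stop slides along rig x with about 9 N of drag, stays where it is left, and is shifted by pressing on it harder than that
- stop_face (a point): centre of the stop's front face, 20 mm ahead of the barrel's centre, on the spindle axis; axes those of the rig. The tail meets it here. End float = how far the spindle can travel from its tail touching this face to its shoulder touching the hidden washer
- bone_blank: bystander: cream bone rod blank lying on the slab, 140 mm long, 18 mm thick; origin at the middle of its underside, x along it
- brace: bystander: walnut and steel hand drill brace lying on the slab, 300 mm long, up to 52 mm high; origin under the middle of its line, x towards its chuck
- tin_lid: bystander: round tin lid holding spare bits, 90 mm diameter, 14 mm high; origin under its centre
- button: bystander: orange resin button, 28 mm diameter, 6 mm thick; origin under its centre
- oil_bottle: bystander: small amber oil bottle with black cap, 38 mm diameter, 75 mm high; origin under its centre
- spanner: bystander: small steel spanner lying on the slab, 130 mm long; origin underneath it, x along it
- spindle: the whole sliding drill spindle (tail pin, knob, shaft, pulley, chuck with bit); its origin lies 4 mm ahead of and 82 mm below the knob's centre, axes those of the rig
- stop: the whole sliding stop (saddle, pillar, knurled barrel, front face); its origin lies 75 mm ahead of and 82 mm below the barrel's centre, axes those of the rig

How it is judged:
On the way, in this order (a step that is already met when the one before it is completed fails the run):
1. the spindle, held in the fingers, is pushed forward onto its seat (over 1 N on the washer) (contact force between spindle_c2 and washer_c0 above 1 N and contact force between the fingers and spindle above 0.5 N), for 0.04 s.
2. the spindle, held in the fingers, is drawn back against the stop (over 1 N on it) (contact force between spindle_c0 and stop_c0 above 1 N and contact force between the fingers and spindle above 0.5 N), for 0.04 s.
3. the stop has been set and let go, with 4.5 to 7.5 mm of end float left (the hidden washer's middle lies 190 mm plus the float ahead of the stop's face) (x of washer_c0 in the frame of stop_face between 0.1945 and 0.1975 m and contact force between the fingers and rig below 0.1 N), for 0.1 s.
4. proof: the spindle is pushed forward onto its seat again, the float still 4.5 to 7.5 mm (all of step 1 and x of washer_c0 in the frame of stop_face between 0.1945 and 0.1975 m), for 0.04 s.
5. proof: the spindle is drawn back against the stop again (all of step 2), for 0.04 s.
At the end, for the whole second after the job is handed in: The spindle can travel 4.5 to 7.5 mm between the stop's face and its hidden seat (6 mm asked for), it rests drawn back with its tail within 1.5 mm of the stop's face, spindle and stop are at rest and let go, the carriage is where it was and the bystanders lie undisturbed (x of washer_c0 in the frame of stop_face between 0.1945 and 0.1975 m and distance between tail and stop_face below 0.0015 m and linear speed of each of spindle, stop below 0.005 m/s); the robot touches nothing.
It fails at once if the carriage is shoved more than 2 mm along its rail (distance of carriage from where it was at the start of the episode above 0.002 m).
It fails at once if a bystander is moved more than 10 mm (distance of any of bone_blank, brace, tin_lid, button, oil_bottle, spanner from where it was at the start of the episode above 0.01 m).
It also fails if it takes over 67 s, if anything falls off the work surface, if the arm or the gripper's body presses on something with over 40 N, if the wrist force passes 120 N, or if a joint passes its speed limit or range.

ROBOT

A 6-joint arm with a two-finger parallel gripper is mounted at the origin on the work surface. World frame = base frame: x ahead of the robot, y to its left, z up, the work surface at z = 0. Lengths are in m, angles in rad, forces in N, time in s.
With the tool pointing down it reaches from about 0.325 to 0.9 m from the base axis. Payload 6.1 kg.
Tool frame: the origin (TCP) lies midway between the tips of the shut fingers; the grasp point (between the pads) lies 19 mm behind it (tcp_to_grasp is the distance from the TCP to the grasp point, in m); z points along the fingers, y is the direction in which the jaws open and shut (so a half turn about z gives the same grasp; the last joint's range is limited). The gripper opens to 87 mm and grips with 3 to 60 N. Pads are 19 mm wide; open, the fingers measure 117 mm over their backs; the gripper's body (75 mm by 190 mm) begins 51 mm behind the grasp point.
Start: joints at [1.055, 0.22, 1.526, -0, 1.395, -0.126], TCP at [0.237, 0.578, 0.223] pointing down, gripper open.
Joint ranges: [-2.98, 2.98], [-0.91, 2.08], [0.09, 2.57], [-1.24, 4.39], [0.2, 2.65], [-2.68, 2.68]. Speed limits (rad/s): [2.57, 2.57, 3.01, 3.14, 3.14, 3.14].

INTERFACE

Orientations are given as [roll, pitch, yaw] about the fixed x, y, z axes, in that order (R = Rz(yaw) Ry(pitch) Rx(roll)).
In Python, from plant import * gives the robot as it stands.
- The arm moves only by the tool servo_tool, never from a script. Its argument "increments" is a list of rows, each an object with "delta_pos": the shift along the world's x, y, z in m, a list of three; "turn": the turn about the world's z in rad; "grip": the opening, from -1 (shut) to 1 (fully open). A call has 1 to 5 rows; each row is the pose to reach, as a shift and turn from the pose measured when the call began; what a row does not reach only later rows make up. A row lasts 1/12 s, in which the tool goes at most 41.7 mm and 7.16 degrees, less where a joint would pass 70% of its speed; a pose out of reach is approached as far as the arm can. A call with a gripper value outside its range is refused whole. The fingers move at their own pace and stop on an object; "grip_force" is the grip in N (left out, the last holds). Time passes only in rows, so rows that repeat a pose let the fingers close. It gives the time, the measured TCP pose, the force and the opening at its end, in the units of the state.
- sense(): the state, without advancing time (a new reading comes with each control period).
- get_image(name): name is "side" or "top" or "wrist"; returns the picture (400x640x3 uint8, red, green, blue); there is no depth.
- calibration(name): a dict with "fx", "fy", "cx", "cy" (pixels), "D" ([k1, k2, p1, p2, k3] as OpenCV has them; the pictures are not rectified), "eye" and "rotation" of the camera in the world; the wrist camera has in their place "T_tool_cam" (4x4, takes a point from camera to tool coordinates, whose origin is the TCP and whose axes are the flange's). Camera axes: x right, y down, z forward; pixel columns grow to the right and rows downward; lengths in m; the calibration is good to about 2 mm. A picture is of the moment at which its call begins: read the wrist's pose just before it. calibration takes no time and is no camera call.
- sign_off(): hands the job in, once; it reports no verdict.
The state is a dict: "time_s": time; "joints": joint angles; "qvel": joint speeds; "joint_torque": joint torques, N m; "tool_pos": TCP position; "tool_rot": TCP orientation; "ft_force": force on the tool from outside, world axes, zero at the start; "torque": the same for the moment, N m; "grip_width": finger opening in m.
Only numpy, scipy, OpenCV 4.12 (cv2) and the standard library are available. Lean on these libraries where they do the work, as an engineer would, in place of code of your own. Each camera call takes 0.05 s, during which the arm holds its last target.

## Working session

There is one attempt and no reset: what is moved stays moved. The work goes in short steps, Python scripts to look and compute and a tool call to move; the robot and the scene stay as the last step left them, time stands still between calls to the robot, and variables do not carry over. Pictures are saved under pics/ and viewed, and the job is handed in when it is done.

Besides the shell and the picture viewer there is one more tool, called after "Emit:" as name([rows], argument=value, ...), one row to a line, values as JSON. servo_tool: Moves the arm, as the interface text tells. Its arguments: {"type":"object","properties":{"increments":{"type":"array"},"grip_force":{"type":"number"}},"required":["increments"]}

```bash
mkdir -p pics; ls; python3 - <<'E'
from plant import *
import cv2
s=sense();print(s)
for n in("side","top","wrist"):
    im=get_image(n);cv2.imwrite(f"pics/{n}0.png",im[:,:,::-1]);print(n,calibration(n))
E
```

```text
pics
{'time_s': 0.0, 'joints': array([ 1.05485393e+00,  2.21263668e-01,  1.52763836e+00, -2.34539912e-05,
        1.39467918e+00, -1.26117414e-01]), 'qvel': array([ 0.00244137, -0.00166137,  0.00023106,  0.000245  ,  0.00151517,
        0.00041582]), 'joint_torque': array([-3.10801253e-03, -4.94629133e+01, -3.87360799e+01,  6.95439172e-02,
        5.75317384e-02, -1.64176176e-04]), 'tool_pos': array([0.23722329, 0.57754703, 0.22139958]), 'tool_rot': array([-3.13961699e+00, -2.27227381e-04,  2.75177158e+00]), 'ft_force': array([ 0.24604776, -0.27549468, -0.03821617]), 'torque': array([ 0.03395173,  0.02723593, -0.01508712]), 'grip_width': 0.08723742082248112}
side {'fx': 389.42022373986396, 'fy': 389.42022373986396, 'cx': 310.6963764273852, 'cy': 196.68915367446928, 'D': array([-0.01333758,  0.        ,  0.        ,  0.        ,  0.        ]), 'eye': array([ 0.40549312, -0.46830081,  0.67703286]), 'rotation': array([-2.45082467, -0.0074417 , -0.45224605])}
top {'fx': 426.02806072576107, 'fy': 426.02806072576107, 'cx': 328.1385025352963, 'cy': 211.398557376669, 'D': array([-0.08616049,  0.        ,  0.        ,  0.        ,  0.        ]), 'eye': array([ 0.52137463, -0.03109276,  0.90815794]), 'rotation': array([-2.99387593e+00, -3.31120703e-04, -1.57814500e+00])}
wrist {'fx': 316.6276672423288, 'fy': 316.6276672423288, 'cx': 320.1998744313668, 'cy': 201.59719231901985, 'D': array([-0.03360546,  0.        ,  0.        ,  0.        ,  0.        ]), 'T_tool_cam': array([[ 6.81063215e-04, -9.51585421e-01, -3.07383672e-01,
         8.48311028e-02],
       [ 9.99999590e-01,  8.31552403e-04, -3.58607886e-04,
        -5.48630135e-04],
       [ 5.96851667e-04, -3.07383302e-01,  9.51585598e-01,
        -1.60985639e-01],
       [ 0.00000000e+00,  0.00000000e+00,  0.00000000e+00,
         1.00000000e+00]])}
```

View pics/side0.png

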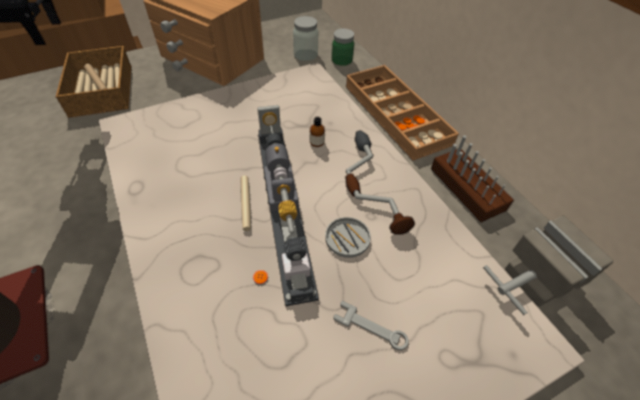

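View pics/top0.png

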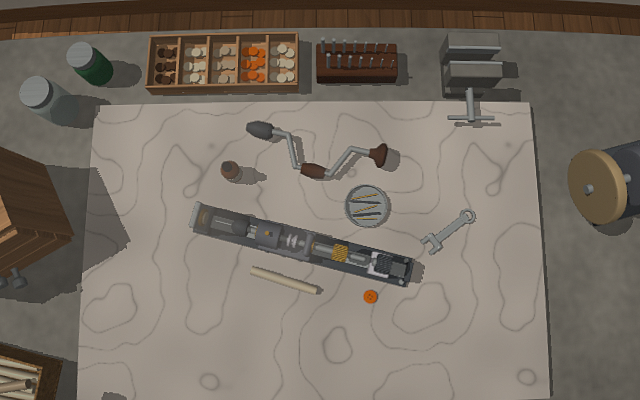

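View pics/wrist0.png

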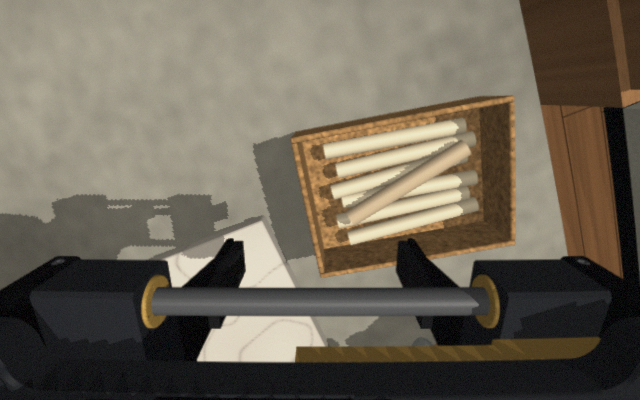

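```bash
cat > h.py <<'E'
import numpy as np, cv2
from scipy.spatial.transform import Rotation as R
from plant import *
def cam(n,s=None):
    c=calibration(n);K=np.array([[c['fx'],0,c['cx']],[0,c['fy'],c['cy']],[0,0,1.]]);D=np.array(c['D'])
    if 'eye' in c: return K,D,R.from_euler('xyz',c['rotation']).as_matrix(),np.array(c['eye'])
    T=c['T_tool_cam'];Rt=R.from_euler('xyz',s['tool_rot']).as_matrix()
    return K,D,Rt@T[:3,:3],Rt@T[:3,3]+s['tool_pos']
def ray(C,uv):
    K,D,Rm,e=C
    p=cv2.undistortPoints(np.array(uv,float).reshape(-1,1,2),K,D).reshape(-1,2)
    return np.c_[p,np.ones(len(p))]@Rm.T
def onz(C,uv,z):
    d=ray(C,uv);return C[3]+d*((z-C[3][2])/d[:,2])[:,None]
def proj(C,P):
    K,D,Rm,e=C
    P=(np.array(P,float).reshape(-1,3)-e)@Rm
    return cv2.projectPoints(P,np.zeros(3),np.zeros(3),K,D)[0].reshape(-1,2)
E
python3 - <<'E'
from h import *
a=cv2.imread('pics/top0.png')[190:300,180:430];cv2.imwrite('pics/top0c.png',cv2.resize(a,None,fx=3.2,fy=3.2,interpolation=cv2.INTER_CUBIC))
a=cv2.imread('pics/side0.png')[100:310,230:340];cv2.imwrite('pics/side0c.png',cv2.resize(a,None,fx=2.8,fy=2.8,interpolation=cv2.INTER_CUBIC))
C=cam('top');print(onz(C,[(195,215),(410,275)],.054), onz(C,[(341,252)],.12))
C=cam('side');print(onz(C,[(289,208)],.12))
E
```

```text
[[ 0.64301863  0.23956909  0.054     ]
 [ 0.51911891 -0.19452436  0.054     ]] [[ 0.56270865 -0.05539813  0.12      ]]
[[ 0.56336574 -0.06288621  0.12      ]]
```

View pics/top0c.png

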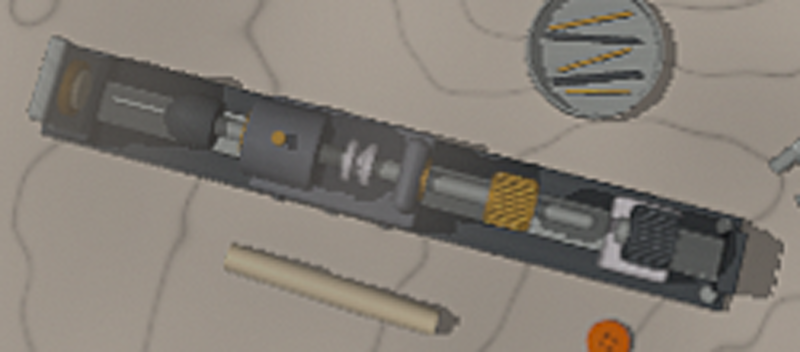

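View pics/side0c.png

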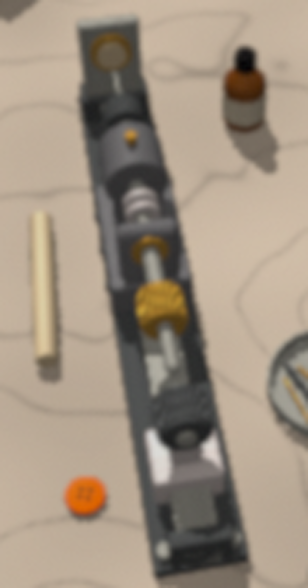

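```bash
python3 - <<'E'
from h import *
C=cam('top')
f=lambda L:[(180+x/3.2,190+y/3.2) for x,y in L]
for z,L in((.054,[(100,150),(700,302)]),(.106,[(511,201),(650,236)]),(.121,[(511,201)]),(.123,[(650,236)]),(.106,[(190,118),(511,201)])):
    p=onz(C,f(L),z);print(z,p)
    if len(p)>1: d=p[0]-p[1];print(np.degrees(np.arctan2(d[1],d[0])),np.hypot(*d[:2]))
C=cam('side')
g=lambda L:[(230+x/2.8,100+y/2.8) for x,y in L]
print(onz(C,g([(161,308)]),.115),onz(C,g([(183,412)]),.115))
E
```

```text
0.054 [[ 0.59809552  0.20450411  0.054     ]
 [ 0.50089871 -0.17148523  0.054     ]]
75.5058063895475 0.38834932384214577
0.106 [[ 0.56193859 -0.05334733  0.106     ]
 [ 0.54076443 -0.13457964  0.106     ]]
75.39027221707157 0.08394661597839416
0.121 [[ 0.56118007 -0.05293118  0.121     ]]
0.123 [[ 0.54035351 -0.13238646  0.123     ]]
0.106 [[ 0.61222514  0.13668091  0.106     ]
 [ 0.56193859 -0.05334733  0.106     ]]
75.1777599223656 0.19656924347755253
[[ 0.56045289 -0.06228832  0.115     ]] [[ 0.54049982 -0.14061533  0.115     ]]
```

Emit:
servo_tool([
  {"delta_pos": [0.016, -0.032, 0], "turn": -0.09, "grip": 1},
  {"delta_pos": [0.034, -0.066, 0], "turn": -0.19, "grip": 1},
  {"delta_pos": [0.052, -0.1, 0], "turn": -0.29, "grip": 1},
  {"delta_pos": [0.07, -0.135, 0], "turn": -0.38, "grip": 1},
  {"delta_pos": [0.088, -0.17, 0], "turn": -0.48, "grip": 1},
], grip_force=15)

```text
time_s: 0.57
tool_pos: [0.3254, 0.406, 0.2213]
tool_rot: [-3.14, -0.0, 2.268]
ft_force: [0.1, 0.1, -0.3]
grip_width: 0.0872
```

Emit:
servo_tool([
  {"delta_pos": [0.018, -0.036, 0], "turn": -0.09, "grip": 1},
  {"delta_pos": [0.036, -0.072, 0], "turn": -0.19, "grip": 1},
  {"delta_pos": [0.054, -0.106, 0], "turn": -0.29, "grip": 1},
  {"delta_pos": [0.072, -0.141, 0], "turn": -0.38, "grip": 1},
  {"delta_pos": [0.09, -0.176, 0], "turn": -0.48, "grip": 1},
])

```text
time_s: 0.98
tool_pos: [0.4157, 0.2282, 0.2212]
tool_rot: [-3.14, -0.0, 1.784]
ft_force: [0.5, -0.0, 0.2]
grip_width: 0.087
```

Emit:
servo_tool([
  {"delta_pos": [0.018, -0.036, 0], "turn": -0.09, "grip": 1},
  {"delta_pos": [0.036, -0.072, 0], "turn": -0.19, "grip": 1},
  {"delta_pos": [0.054, -0.106, 0], "turn": -0.29, "grip": 1},
  {"delta_pos": [0.072, -0.141, 0], "turn": -0.38, "grip": 1},
  {"delta_pos": [0.09, -0.176, 0], "turn": -0.45, "grip": 1},
])

```text
time_s: 1.4
tool_pos: [0.5061, 0.0503, 0.2211]
tool_rot: [-3.14, -0.0, 1.329]
ft_force: [1.1, 1.4, -0.3]
grip_width: 0.0871
```

Emit:
servo_tool([
  {"delta_pos": [0.018, -0.034, 0], "turn": -0.014, "grip": 1},
  {"delta_pos": [0.036, -0.068, 0], "turn": -0.014, "grip": 1},
  {"delta_pos": [0.055, -0.106, 0], "turn": -0.014, "grip": 1},
  {"delta_pos": [0.055, -0.106, 0], "turn": -0.014, "grip": 1},
])

```text
time_s: 1.73
tool_pos: [0.563, -0.062, 0.2207]
tool_rot: [-3.141, 0.002, 1.31]
ft_force: [0.4, 0.1, 0.2]
grip_width: 0.0872
```

```bash
python3 - <<'E'
from h import *
import pickle
s=sense();im=get_image('wrist');cv2.imwrite('pics/w1.png',im[:,:,::-1]);pickle.dump(s,open('w1.pkl','wb'));print(s['tool_pos'],s['tool_rot'],s['ft_force'])
E
```

```text
[ 0.56301094 -0.06203534  0.22065858] [-3.14133845e+00  2.40632413e-03  1.31001695e+00] [0.41140227 0.09231035 0.20110979]
```

View pics/w1.png

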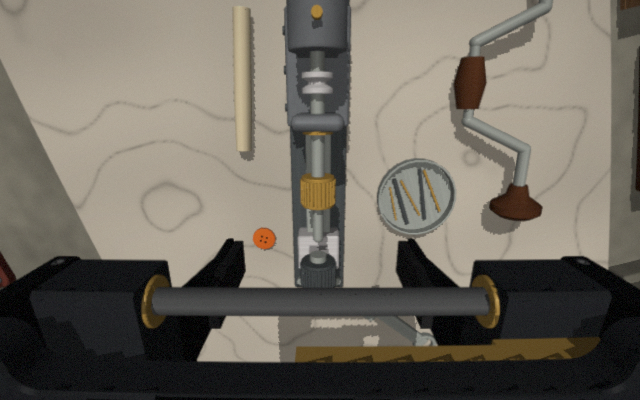

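```bash
python3 - <<'E'
from h import *
import pickle
s=pickle.load(open('w1.pkl','rb'));C=cam('wrist',s)
a=cv2.imread('pics/w1.png')[100:300,270:370];cv2.imwrite('pics/w1c.png',cv2.resize(a,None,fx=3,fy=3,interpolation=cv2.INTER_CUBIC))
P=onz(C,[(318,178),(318,208),(318.5,192)],.119);print(P)
P=onz(C,[(317.5,83),(318.5,192),(319,245)],.106);print(P)
d=P[0]-P[2];print(np.arctan2(d[1],d[0]))
E
```

```text
[[ 0.56661303 -0.04190087  0.119     ]
 [ 0.55960744 -0.06800101  0.119     ]
 [ 0.56381359 -0.0539957   0.119     ]]
[[ 0.58604416  0.03237997  0.106     ]
 [ 0.5627805  -0.05764667  0.106     ]
 [ 0.54956295 -0.10883128  0.106     ]]
1.3179791892085233
```

View pics/w1c.png

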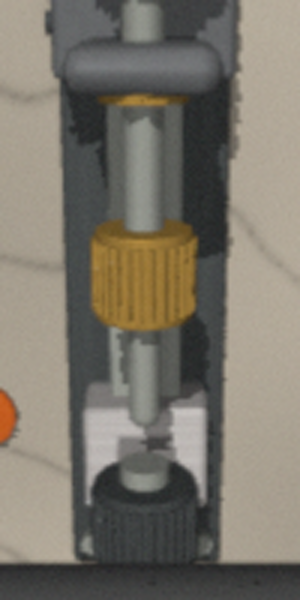

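Emit:
servo_tool([
  {"delta_pos": [0, 0.0072, -0.03], "turn": 0.007, "grip": 0.6},
  {"delta_pos": [0, 0.0072, -0.065], "turn": 0.007, "grip": 0.4},
  {"delta_pos": [0, 0.0072, -0.1], "turn": 0.007, "grip": 0.2},
  {"delta_pos": [0, 0.0072, -0.128], "turn": 0.007, "grip": 0.2},
  {"delta_pos": [0, 0.0072, -0.133], "turn": 0.007, "grip": 0.1},
], grip_force=8)

```text
time_s: 2.2
tool_pos: [0.5568, -0.0497, 0.0815]
tool_rot: [-3.129, 0.0, 1.318]
ft_force: [-1.1, -0.0, -0.6]
grip_width: 0.0613
```

```bash
python3 - <<'E'
from h import *
import pickle
s=sense();im=get_image('wrist');cv2.imwrite('pics/w2.png',im[:,:,::-1]);pickle.dump(s,open('w2.pkl','wb'));print(s['tool_pos'],s['tool_rot'],s['ft_force'],s['grip_width'])
E
```

```text
[ 0.55682829 -0.04971027  0.08145879] [-3.12869338e+00  3.58763625e-04  1.31824271e+00] [-1.09783359 -0.03020393 -0.59151236] 0.06130055271433996
```

View pics/w2.png

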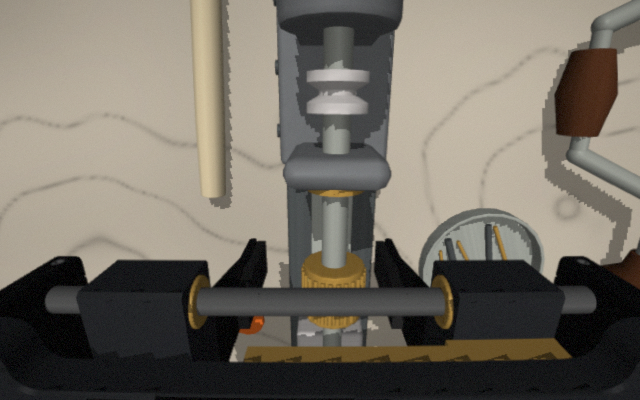

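Emit:
servo_tool([
  {"delta_pos": [0.0065, -0.0035, 0.006], "turn": 0, "grip": 0.2},
  {"delta_pos": [0.0065, -0.0035, 0.006], "turn": 0, "grip": 0.2},
  {"delta_pos": [0.0065, -0.0035, 0.006], "turn": 0, "grip": 0.2},
])

```text
time_s: 2.5
tool_pos: [0.5669, -0.0539, 0.0922]
tool_rot: [-3.136, 0.0, 1.319]
ft_force: [-0.1, -0.3, 0.6]
grip_width: 0.0529
```

```bash
python3 - <<'E'
from h import *
import pickle
s=sense();im=get_image('wrist');cv2.imwrite('pics/w3.png',im[:,:,::-1]);print(s['tool_pos'],s['tool_rot'],s['ft_force'],s['grip_width'],s['qvel'])
E
```

```text
[ 0.5668676  -0.05388209  0.09224861] [-3.13564215e+00  2.01987955e-04  1.31850299e+00] [-0.10405679 -0.2527199   0.58943621] 0.05285250118089882 [-2.66802918e-03 -3.76900912e-03  1.36756363e-02 -3.19482854e-04
 -6.22905386e-03 -7.06764067e-05]
```

View pics/w3.png

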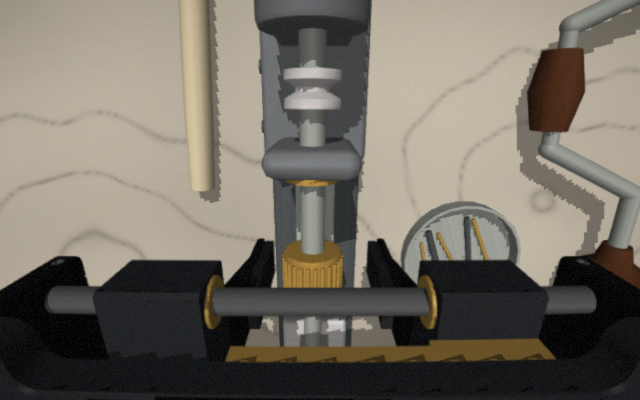

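Emit:
servo_tool([
  {"delta_pos": [-0.004, -0.001, -0.005], "turn": 0, "grip": 0.0},
  {"delta_pos": [-0.004, -0.001, -0.005], "turn": 0, "grip": -0.1},
  {"delta_pos": [-0.004, -0.001, -0.005], "turn": 0, "grip": -0.1},
  {"delta_pos": [-0.004, -0.001, -0.005], "turn": 0, "grip": -0.1},
])

```text
time_s: 2.88
tool_pos: [0.5624, -0.0549, 0.0871]
tool_rot: [-3.135, 0.0, 1.318]
ft_force: [0.0, -0.3, -0.3]
grip_width: 0.0408
```

```bash
python3 - <<'E'
from h import *
import pickle
s=sense();im=get_image('wrist');cv2.imwrite('pics/w4.png',im[:,:,::-1]);print(s['tool_pos'],s['tool_rot'],s['ft_force'],s['grip_width'],s['qvel'])
E
```

```text
[ 0.56242739 -0.0549319   0.08709614] [-3.13531655e+00  2.09413646e-04  1.31822491e+00] [ 0.03827728 -0.27706173 -0.30299933] 0.0407613411757929 [ 2.62440003e-05  4.73140078e-03 -2.03868017e-03  5.32700898e-04
 -4.46196641e-04 -5.68559637e-04]
```

View pics/w4.png

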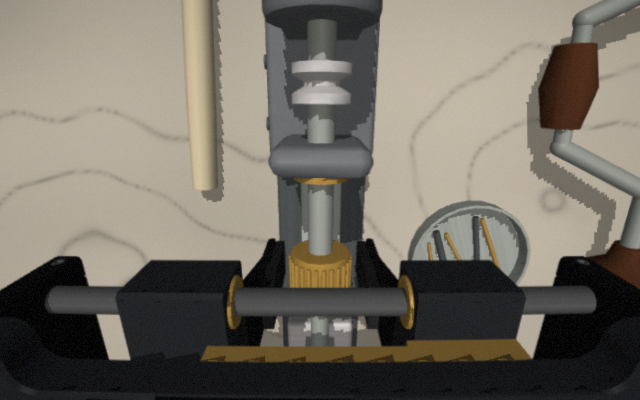

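Emit:
servo_tool([
  {"delta_pos": [0, 0, 0], "turn": 0, "grip": -0.5},
  {"delta_pos": [0, 0, 0], "turn": 0, "grip": -0.5},
  {"delta_pos": [0, 0, 0], "turn": 0, "grip": -0.5},
  {"delta_pos": [0, 0, 0], "turn": 0, "grip": -0.5},
], grip_force=8)

```text
time_s: 3.27
tool_pos: [0.5622, -0.0549, 0.087]
tool_rot: [-3.135, 0.0, 1.318]
ft_force: [-1.3, 1.0, 2.4]
grip_width: 0.03
```

```bash
cat >> h.py <<'E'
F=np.array([np.cos(1.318),np.sin(1.318),0]);L=np.array([F[1],-F[0],0])
O=np.array([0.5625,-0.0550,0.087])
def st(tag=''):
    s=sense();p=s['tool_pos']-O;f=s['ft_force']
    print(tag,'t%.2f'%s['time_s'],'fwd %.2f lat %.2f z %.2f mm'%tuple(1e3*np.array([p@F,p@L,p[2]])),'F fwd %.2f lat %.2f z %.2f'%(f@F,f@L,f[2]),'w %.4f'%s['grip_width'],'yaw %.4f'%s['tool_rot'][2]);return s
E
python3 -c "
from h import *
st();print(F,L)"
```

```text
t3.27 fwd 0.05 lat -0.30 z 0.01 mm F fwd 0.63 lat -1.53 z 2.40 w 0.0300 yaw 1.3182
[0.25011238 0.96821681 0.        ] [ 0.96821681 -0.25011238  0.        ]
```

Emit:
servo_tool([
  {"delta_pos": [0.0003, 0.001, 0], "turn": 0, "grip": -0.5},
  {"delta_pos": [0.0005, 0.0019, 0], "turn": 0, "grip": -0.5},
  {"delta_pos": [0.0008, 0.0029, 0], "turn": 0, "grip": -0.5},
])

```text
time_s: 3.52
tool_pos: [0.5624, -0.0541, 0.087]
tool_rot: [-3.134, 0.004, 1.319]
ft_force: [-4.9, -10.7, 1.6]
grip_width: 0.0299
```

```bash
python3 -c "
from h import *
st()"
```

```text
t3.52 fwd 0.88 lat -0.28 z 0.01 mm F fwd -11.55 lat -2.11 z 1.57 w 0.0299 yaw 1.3185
```

Emit:
servo_tool([
  {"delta_pos": [-0.0001, -0.0005, 0], "turn": 0, "grip": -0.5},
])

```text
time_s: 3.6
tool_pos: [0.5622, -0.0549, 0.087]
tool_rot: [-3.134, 0.005, 1.318]
ft_force: [-0.5, 2.4, 0.6]
grip_width: 0.0298
```

```bash
python3 -c "
from h import *
s=st();im=get_image('wrist');cv2.imwrite('pics/w5.png',im[:,:,::-1]);st()"
```

```text
t3.60 fwd 0.04 lat -0.30 z 0.03 mm F fwd 2.18 lat -1.03 z 0.56 w 0.0298 yaw 1.3182
 t3.65 fwd 0.05 lat -0.30 z 0.03 mm F fwd -2.19 lat -1.45 z 1.84 w 0.0298 yaw 1.3183
```

View pics/w5.png

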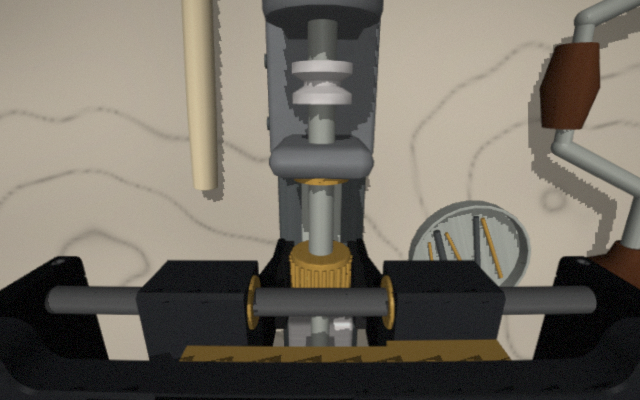

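Emit:
servo_tool([
  {"delta_pos": [0.0002, 0.0006, 0], "turn": 0, "grip": -0.5},
])

```text
time_s: 3.73
tool_pos: [0.5623, -0.0544, 0.087]
tool_rot: [-3.134, 0.005, 1.318]
ft_force: [-1.2, -1.5, 0.9]
grip_width: 0.0298
```

```bash
python3 -c "
from h import *
s=st()"
```

```text
t3.73 fwd 0.54 lat -0.34 z 0.02 mm F fwd -1.76 lat -0.73 z 0.94 w 0.0298 yaw 1.3181
```

Emit:
servo_tool([
  {"delta_pos": [0.0003, 0.0012, 0], "turn": 0, "grip": -0.5},
])

```text
time_s: 3.82
tool_pos: [0.5624, -0.0542, 0.087]
tool_rot: [-3.134, 0.007, 1.318]
ft_force: [-4.0, -9.4, 1.1]
grip_width: 0.0295
```

```bash
python3 -c "
from h import *
s=st()"
```

```text
t3.82 fwd 0.78 lat -0.32 z 0.02 mm F fwd -10.06 lat -1.52 z 1.05 w 0.0295 yaw 1.3184
```

Emit:
servo_tool([
  {"delta_pos": [-0.0004, -0.0015, 0], "turn": 0, "grip": -0.5},
  {"delta_pos": [-0.0008, -0.0031, 0], "turn": 0, "grip": -0.5},
  {"delta_pos": [-0.0012, -0.0047, 0], "turn": 0, "grip": -0.5},
  {"delta_pos": [-0.0016, -0.0063, 0], "turn": 0, "grip": -0.5},
])

```text
time_s: 4.15
tool_pos: [0.5608, -0.06, 0.087]
tool_rot: [-3.134, 0.006, 1.319]
ft_force: [-0.8, 2.0, 1.6]
grip_width: 0.0298
```

```bash
python3 -c "
from h import *
s=st()"
```

```text
t4.15 fwd -5.30 lat -0.36 z 0.02 mm F fwd 1.71 lat -1.32 z 1.56 w 0.0298 yaw 1.3185
```

Emit:
servo_tool([
  {"delta_pos": [-0.0003, -0.0012, 0], "turn": 0, "grip": -0.5},
  {"delta_pos": [-0.0006, -0.0022, 0], "turn": 0, "grip": -0.5},
])

```text
time_s: 4.32
tool_pos: [0.5603, -0.0621, 0.087]
tool_rot: [-3.134, 0.006, 1.319]
ft_force: [0.4, 2.6, 1.6]
grip_width: 0.0298
```

```bash
python3 -c "
from h import *
s=st()"
```

```text
t4.32 fwd -7.45 lat -0.39 z 0.00 mm F fwd 2.66 lat -0.23 z 1.58 w 0.0298 yaw 1.3186
```

Emit:
servo_tool([
  {"delta_pos": [-0.0003, -0.001, 0], "turn": 0, "grip": -0.5},
])

```text
time_s: 4.4
tool_pos: [0.56, -0.0631, 0.087]
tool_rot: [-3.134, 0.005, 1.319]
ft_force: [-1.3, 2.0, 0.8]
grip_width: 0.0296
```

Emit:
servo_tool([
  {"delta_pos": [-0.0003, -0.001, 0], "turn": 0, "grip": -0.5},
])

```text
time_s: 4.48
tool_pos: [0.5597, -0.0641, 0.087]
tool_rot: [-3.134, 0.005, 1.319]
ft_force: [-1.1, 1.4, 1.6]
grip_width: 0.0298
```

```bash
python3 -c "
from h import *
s=st()"
```

```text
t4.48 fwd -9.53 lat -0.39 z 0.03 mm F fwd 1.03 lat -1.44 z 1.64 w 0.0298 yaw 1.3186
```

Emit:
servo_tool([
  {"delta_pos": [-0.0002, -0.0007, 0], "turn": 0, "grip": -0.5},
])

```text
time_s: 4.57
tool_pos: [0.5595, -0.0649, 0.087]
tool_rot: [-3.134, 0.005, 1.319]
ft_force: [-0.6, 2.1, 0.7]
grip_width: 0.0297
```

Emit:
servo_tool([
  {"delta_pos": [-0.0002, -0.0007, 0], "turn": 0, "grip": -0.5},
])

```text
time_s: 4.65
tool_pos: [0.5593, -0.0657, 0.087]
tool_rot: [-3.134, 0.005, 1.319]
ft_force: [-0.6, 2.5, 0.7]
grip_width: 0.0294
```

```bash
python3 -c "
from h import *
s=st()"
```

```text
t4.65 fwd -11.15 lat -0.39 z 0.04 mm F fwd 2.24 lat -1.24 z 0.71 w 0.0294 yaw 1.3185
```

Emit:
servo_tool([
  {"delta_pos": [-0.0002, -0.0007, 0], "turn": 0, "grip": -0.5},
])

```text
time_s: 4.73
tool_pos: [0.5591, -0.0665, 0.087]
tool_rot: [-3.134, 0.005, 1.318]
ft_force: [-0.3, 2.1, 1.1]
grip_width: 0.0298
```

Emit:
servo_tool([
  {"delta_pos": [-0.0002, -0.0007, 0], "turn": 0, "grip": -0.5},
])

```text
time_s: 4.82
tool_pos: [0.5589, -0.0672, 0.087]
tool_rot: [-3.134, 0.005, 1.319]
ft_force: [-0.4, 2.0, 1.6]
grip_width: 0.0297
```

```bash
python3 -c "
from h import *
s=st();im=get_image('wrist');cv2.imwrite('pics/w6.png',im[:,:,::-1]);im=get_image('top');cv2.imwrite('pics/top6.png',cv2.resize(im[190:300,180:430,::-1],None,fx=3.2,fy=3.2,interpolation=cv2.INTER_CUBIC))"
```

```text
t4.82 fwd -12.75 lat -0.42 z 0.02 mm F fwd 1.80 lat -0.83 z 1.64 w 0.0297 yaw 1.3185
```

View pics/w6.png

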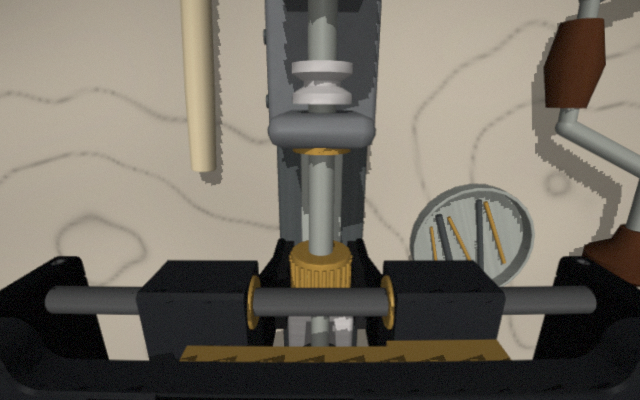

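View pics/top6.png

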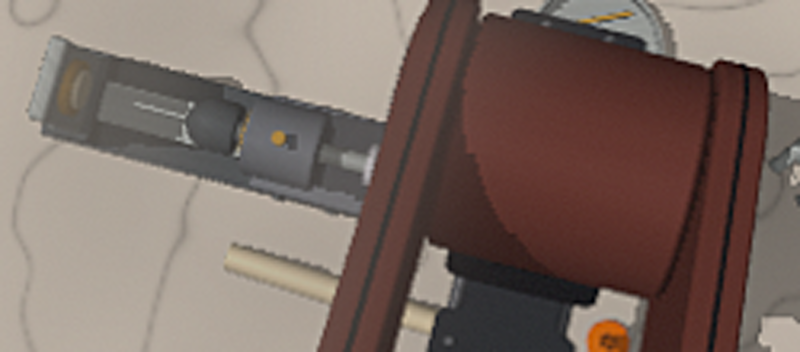

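Emit:
servo_tool([
  {"delta_pos": [-0.0002, -0.0007, 0], "turn": 0, "grip": -0.5},
])

```text
time_s: 5.0
tool_pos: [0.5587, -0.0679, 0.087]
tool_rot: [-3.134, 0.005, 1.318]
ft_force: [-0.1, 3.9, 1.3]
grip_width: 0.0298
```

Emit:
servo_tool([
  {"delta_pos": [-0.0002, -0.0007, 0], "turn": 0, "grip": -0.5},
])

```text
time_s: 5.08
tool_pos: [0.5587, -0.068, 0.087]
tool_rot: [-3.134, 0.004, 1.318]
ft_force: [1.4, 5.6, 2.0]
grip_width: 0.0299
```

```bash
python3 -c "
from h import *
s=st()"
```

```text
t5.08 fwd -13.57 lat -0.41 z 0.05 mm F fwd 5.79 lat -0.06 z 2.04 w 0.0299 yaw 1.3182
```

Emit:
servo_tool([
  {"delta_pos": [-0.0001, -0.0005, 0], "turn": 0, "grip": -0.5},
])

```text
time_s: 5.17
tool_pos: [0.5587, -0.068, 0.087]
tool_rot: [-3.134, 0.003, 1.318]
ft_force: [-0.1, 4.7, 2.0]
grip_width: 0.0298
```

```bash
python3 -c "
from h import *
s=st()"
```

```text
t5.17 fwd -13.50 lat -0.40 z 0.03 mm F fwd 4.49 lat -1.27 z 2.00 w 0.0298 yaw 1.3183
```

Emit:
servo_tool([
  {"delta_pos": [0, 0, 0], "turn": 0, "grip": 0.3},
  {"delta_pos": [0, 0, 0], "turn": 0, "grip": 0.3},
  {"delta_pos": [0, 0, 0], "turn": 0, "grip": 0.3},
  {"delta_pos": [0, 0, 0.0], "turn": 0, "grip": 0.3},
])

```text
time_s: 5.5
tool_pos: [0.5587, -0.0684, 0.087]
tool_rot: [-3.134, 0.003, 1.318]
ft_force: [0.6, 0.6, 0.7]
grip_width: 0.0488
```

```bash
python3 -c "
from h import *
s=st();im=get_image('wrist');cv2.imwrite('pics/w7.png',im[:,:,::-1])
print(71*F)"
```

```text
t5.50 fwd -13.91 lat -0.35 z -0.03 mm F fwd 0.76 lat 0.46 z 0.72 w 0.0488 yaw 1.3182
[17.75797928 68.74339366  0.        ]
```

View pics/w7.png

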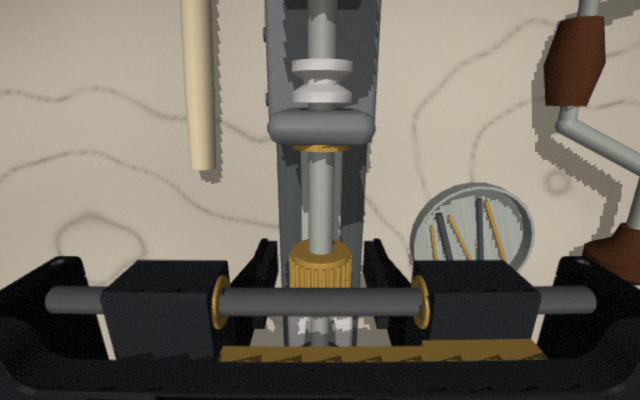

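Emit:
servo_tool([
  {"delta_pos": [-0.004, -0.015, 0], "turn": 0, "grip": 0.3},
  {"delta_pos": [-0.0085, -0.033, 0], "turn": 0, "grip": 0.3},
  {"delta_pos": [-0.013, -0.051, 0], "turn": 0, "grip": 0.3},
  {"delta_pos": [-0.0173, -0.0683, 0], "turn": 0, "grip": 0.3},
  {"delta_pos": [-0.0173, -0.0683, 0], "turn": 0, "grip": 0.3},
])

```text
time_s: 5.97
tool_pos: [0.5409, -0.1395, 0.0871]
tool_rot: [-3.135, 0.005, 1.316]
ft_force: [-0.4, 0.1, 0.0]
grip_width: 0.0565
```

Emit:
servo_tool([
  {"delta_pos": [0, 0, 0], "turn": 0, "grip": 0.1},
  {"delta_pos": [0, 0, 0], "turn": 0, "grip": 0.1},
])

```text
time_s: 6.13
tool_pos: [0.5409, -0.1396, 0.0871]
tool_rot: [-3.135, 0.005, 1.315]
ft_force: [-0.1, 0.1, -1.0]
grip_width: 0.0509
```

```bash
python3 -c "
from h import *
s=st();im=get_image('wrist');cv2.imwrite('pics/w8.png',im[:,:,::-1])
"
```

```text
t6.13 fwd -87.32 lat 0.23 z 0.11 mm F fwd 0.09 lat -0.14 z -1.01 w 0.0509 yaw 1.3153
```

View pics/w8.png

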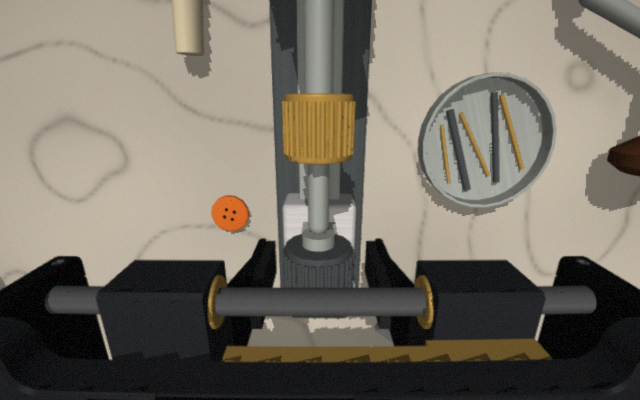

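Emit:
servo_tool([
  {"delta_pos": [0.0004, 0.0026, 0], "turn": 0.003, "grip": 0.0},
  {"delta_pos": [0.0004, 0.0026, 0], "turn": 0.003, "grip": 0.0},
])

```text
time_s: 6.35
tool_pos: [0.5415, -0.1354, 0.087]
tool_rot: [-3.135, 0.004, 1.32]
ft_force: [1.0, -1.5, -0.1]
grip_width: 0.0448
```

Emit:
servo_tool([
  {"delta_pos": [0, 0, 0], "turn": 0, "grip": -0.5},
  {"delta_pos": [0, 0, 0], "turn": 0, "grip": -0.5},
  {"delta_pos": [0, 0, 0], "turn": 0, "grip": -0.5},
  {"delta_pos": [0, 0, 0], "turn": 0, "grip": -0.5},
  {"delta_pos": [0, 0, 0], "turn": 0, "grip": -0.5},
], grip_force=30)

```text
time_s: 6.77
tool_pos: [0.541, -0.1347, 0.0869]
tool_rot: [-3.133, 0.003, 1.32]
ft_force: [-3.3, 3.5, 2.6]
grip_width: 0.0332
```

```bash
python3 -c "
from h import *
s=st();im=get_image('wrist');cv2.imwrite('pics/w9.png',im[:,:,::-1]);st()
"
```

```text
t6.77 fwd -82.52 lat -0.86 z -0.08 mm F fwd 2.60 lat -4.05 z 2.65 w 0.0332 yaw 1.3202
 t6.82 fwd -82.54 lat -0.85 z -0.10 mm F fwd 2.78 lat -4.18 z 2.78 w 0.0334 yaw 1.3203
```

View pics/w9.png

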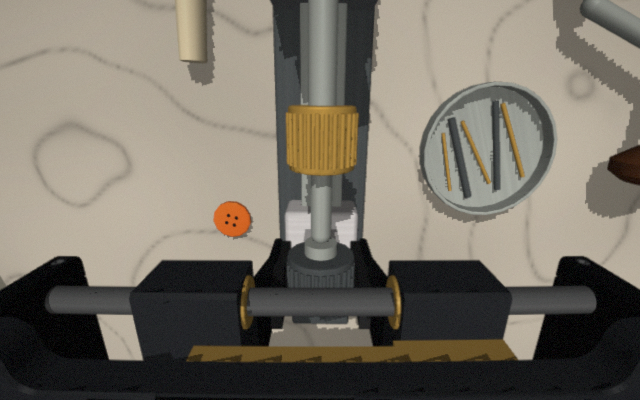

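Emit:
servo_tool([
  {"delta_pos": [0.0004, 0.0015, 0], "turn": 0, "grip": -0.5},
  {"delta_pos": [0.0008, 0.003, 0], "turn": 0, "grip": -0.5},
  {"delta_pos": [0.0012, 0.0045, 0], "turn": 0, "grip": -0.5},
  {"delta_pos": [0.0016, 0.006, 0], "turn": 0, "grip": -0.5},
])

```text
time_s: 7.15
tool_pos: [0.5418, -0.1317, 0.087]
tool_rot: [-3.133, 0.008, 1.32]
ft_force: [-6.2, -9.7, 1.3]
grip_width: 0.0331
```

```bash
python3 -c "
from h import *
s=st()
"
```

```text
t7.15 fwd -79.46 lat -0.84 z -0.03 mm F fwd -10.90 lat -3.58 z 1.33 w 0.0331 yaw 1.3201
```

Emit:
servo_tool([
  {"delta_pos": [0.0009, 0.0035, 0], "turn": 0, "grip": -0.5},
  {"delta_pos": [0.0012, 0.0048, 0], "turn": 0, "grip": -0.5},
  {"delta_pos": [0.0016, 0.0061, 0], "turn": 0, "grip": -0.5},
])

```text
time_s: 7.4
tool_pos: [0.5426, -0.1287, 0.087]
tool_rot: [-3.133, 0.013, 1.32]
ft_force: [-6.3, -8.8, 1.1]
grip_width: 0.033
```

```bash
python3 -c "
from h import *
s=st()
"
```

```text
t7.40 fwd -76.35 lat -0.84 z -0.04 mm F fwd -10.12 lat -3.84 z 1.14 w 0.0330 yaw 1.3198
```

Emit:
servo_tool([
  {"delta_pos": [0.0009, 0.0032, 0], "turn": 0, "grip": -0.5},
  {"delta_pos": [0.0009, 0.0032, 0], "turn": 0, "grip": -0.5},
])

```text
time_s: 7.57
tool_pos: [0.5427, -0.1284, 0.087]
tool_rot: [-3.132, 0.019, 1.32]
ft_force: [-6.5, -8.7, 0.6]
grip_width: 0.0333
```

```bash
python3 -c "
from h import *
s=st()
"
```

```text
t7.57 fwd -76.02 lat -0.84 z -0.04 mm F fwd -10.08 lat -4.11 z 0.55 w 0.0333 yaw 1.3196
```

Emit:
servo_tool([
  {"delta_pos": [0.0009, 0.0033, 0], "turn": 0, "grip": -0.5},
  {"delta_pos": [0.0009, 0.0036, 0], "turn": 0, "grip": -0.5},
  {"delta_pos": [0.001, 0.0039, 0], "turn": 0, "grip": -0.5},
])

```text
time_s: 7.82
tool_pos: [0.5429, -0.1275, 0.087]
tool_rot: [-3.132, 0.023, 1.319]
ft_force: [-5.5, -9.3, 0.4]
grip_width: 0.0333
```

```bash
python3 -c "
from h import *
s=st();im=get_image('wrist');cv2.imwrite('pics/w10.png',im[:,:,::-1]);s=st()
print(s['tool_rot'])
"
```

```text
t7.82 fwd -75.08 lat -0.82 z -0.01 mm F fwd -10.40 lat -3.01 z 0.43 w 0.0333 yaw 1.3194
 t7.87 fwd -75.02 lat -0.85 z -0.03 mm F fwd -10.29 lat -2.85 z 1.15 w 0.0332 yaw 1.3193
[-3.13191412  0.02330228  1.31932624]
```

View pics/w10.png

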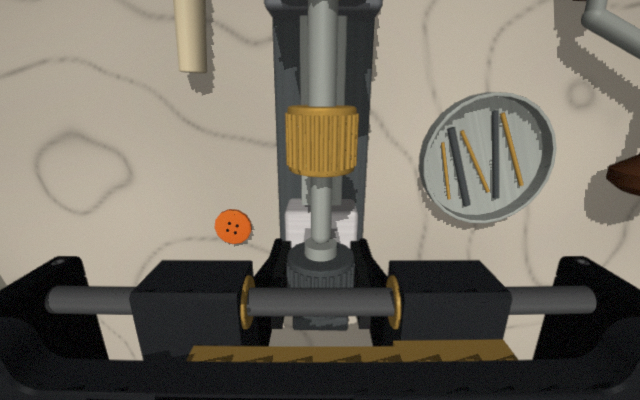

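Emit:
servo_tool([
  {"delta_pos": [0, 0, 0], "turn": 0, "grip": -0.5},
  {"delta_pos": [0, 0, 0], "turn": 0, "grip": 0.3},
  {"delta_pos": [0, 0, 0], "turn": 0, "grip": 0.3},
  {"delta_pos": [0, 0, 0], "turn": 0, "grip": 0.3},
  {"delta_pos": [0, 0, 0], "turn": 0, "grip": 0.3},
], grip_force=8)

```text
time_s: 8.28
tool_pos: [0.5432, -0.1275, 0.0871]
tool_rot: [-3.133, 0.024, 1.32]
ft_force: [-0.8, 0.1, -0.7]
grip_width: 0.0516
```

```bash
python3 -c "
from h import *
s=st();im=get_image('wrist');cv2.imwrite('pics/w11.png',im[:,:,::-1]);s=st()
print(s['tool_rot'])
"
```

```text
t8.28 fwd -75.06 lat -0.50 z 0.07 mm F fwd -0.10 lat -0.85 z -0.73 w 0.0516 yaw 1.3195
 t8.33 fwd -75.01 lat -0.59 z 0.03 mm F fwd -0.44 lat 0.75 z 0.31 w 0.0540 yaw 1.3195
[-3.13245827  0.02348215  1.31954293]
```

View pics/w11.png

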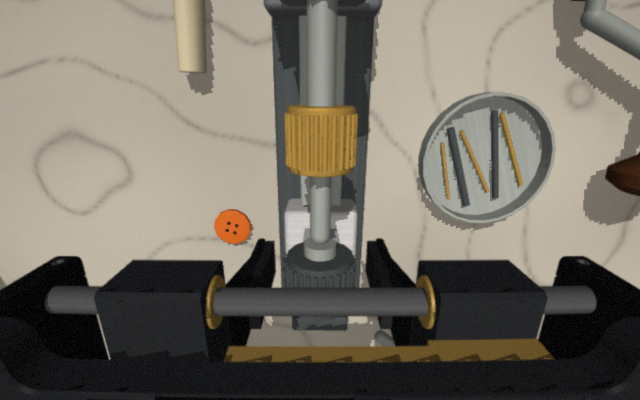

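Emit:
servo_tool([
  {"delta_pos": [0.004, 0.016, 0], "turn": 0, "grip": 0.3},
  {"delta_pos": [0.0085, 0.033, 0], "turn": 0, "grip": 0.3},
  {"delta_pos": [0.013, 0.05, 0], "turn": 0, "grip": 0.3},
  {"delta_pos": [0.0168, 0.065, 0], "turn": 0, "grip": 0.2},
  {"delta_pos": [0.0168, 0.065, 0], "turn": 0, "grip": 0.1},
])

```text
time_s: 8.75
tool_pos: [0.5606, -0.0602, 0.0871]
tool_rot: [-3.133, 0.023, 1.322]
ft_force: [0.5, -0.3, 0.5]
grip_width: 0.051
```

Emit:
servo_tool([
  {"delta_pos": [0, 0, 0], "turn": 0, "grip": 0},
  {"delta_pos": [0, 0, 0], "turn": 0, "grip": 0},
])

```text
time_s: 8.92
tool_pos: [0.5606, -0.0603, 0.0871]
tool_rot: [-3.133, 0.023, 1.322]
ft_force: [-0.1, -0.8, 0.3]
grip_width: 0.0451
```

```bash
python3 -c "
from h import *
s=st();im=get_image('wrist');cv2.imwrite('pics/w12.png',im[:,:,::-1]);s=st()
print(s['tool_rot'])
"
```

```text
t8.92 fwd -5.59 lat -0.52 z 0.10 mm F fwd -0.83 lat 0.06 z 0.26 w 0.0451 yaw 1.3223
 t8.97 fwd -5.95 lat -0.53 z 0.07 mm F fwd -0.35 lat -0.10 z 0.53 w 0.0445 yaw 1.3216
[-3.13296496  0.02281738  1.3216306 ]
```

View pics/w12.png

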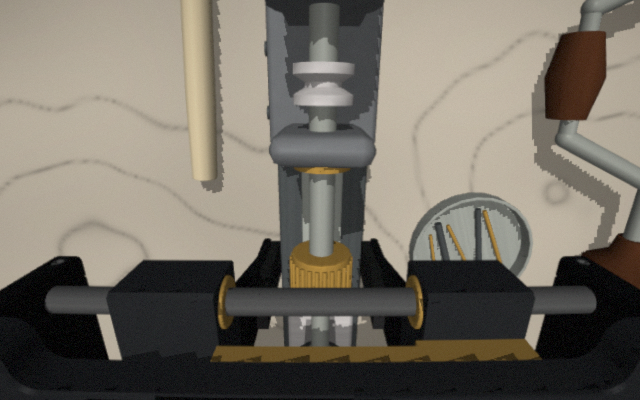

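Emit:
servo_tool([
  {"delta_pos": [0, 0, 0], "turn": 0, "grip": -0.5},
  {"delta_pos": [0, 0, 0], "turn": 0, "grip": -0.5},
  {"delta_pos": [0, 0, 0], "turn": 0, "grip": -0.5},
  {"delta_pos": [0, 0, 0], "turn": 0, "grip": -0.5},
], grip_force=8)

```text
time_s: 9.3
tool_pos: [0.5605, -0.0612, 0.0871]
tool_rot: [-3.133, 0.023, 1.321]
ft_force: [0.9, -1.3, -0.9]
grip_width: 0.0299
```

```bash
python3 -c "
from h import *
s=st()"
```

```text
t9.30 fwd -6.54 lat -0.40 z 0.08 mm F fwd -1.03 lat 1.17 z -0.90 w 0.0299 yaw 1.3210
```

Emit:
servo_tool([
  {"delta_pos": [-0.0002, -0.0006, 0], "turn": 0, "grip": -0.5},
])

```text
time_s: 9.38
tool_pos: [0.5604, -0.0615, 0.0871]
tool_rot: [-3.133, 0.022, 1.32]
ft_force: [1.3, 5.5, -0.1]
grip_width: 0.0297
```

```bash
python3 -c "
from h import *
s=st()"
```

```text
t9.38 fwd -6.85 lat -0.39 z 0.10 mm F fwd 5.65 lat -0.16 z -0.08 w 0.0297 yaw 1.3204
```

Emit:
servo_tool([
  {"delta_pos": [0.0003, 0.0012, 0], "turn": 0, "grip": -0.5},
  {"delta_pos": [0.0006, 0.0024, 0], "turn": 0, "grip": -0.5},
  {"delta_pos": [0.0009, 0.0036, 0], "turn": 0, "grip": -0.5},
  {"delta_pos": [0.0011, 0.0042, 0], "turn": 0, "grip": -0.5},
])

```text
time_s: 9.72
tool_pos: [0.5615, -0.0574, 0.0871]
tool_rot: [-3.133, 0.022, 1.32]
ft_force: [0.0, -1.2, -1.2]
grip_width: 0.0297
```

```bash
python3 -c "
from h import *
s=st()"
```

```text
t9.72 fwd -2.58 lat -0.39 z 0.06 mm F fwd -1.12 lat 0.32 z -1.16 w 0.0297 yaw 1.3204
```

Emit:
servo_tool([
  {"delta_pos": [0.0002, 0.0007, 0], "turn": 0, "grip": -0.5},
])

```text
time_s: 9.8
tool_pos: [0.5617, -0.0567, 0.0871]
tool_rot: [-3.133, 0.023, 1.321]
ft_force: [-0.5, -2.2, 0.0]
grip_width: 0.0296
```

```bash
python3 -c "
from h import *
s=st()"
```

```text
t9.80 fwd -1.89 lat -0.36 z 0.10 mm F fwd -2.25 lat 0.02 z 0.02 w 0.0296 yaw 1.3205
```

Emit:
servo_tool([
  {"delta_pos": [0.0002, 0.0007, 0], "turn": 0, "grip": -0.5},
])

```text
time_s: 9.88
tool_pos: [0.5619, -0.0561, 0.0871]
tool_rot: [-3.133, 0.023, 1.321]
ft_force: [-0.3, -1.7, -0.2]
grip_width: 0.0298
```

Emit:
servo_tool([
  {"delta_pos": [0.0002, 0.0006, 0], "turn": 0, "grip": -0.5},
])

```text
time_s: 9.97
tool_pos: [0.562, -0.0554, 0.0871]
tool_rot: [-3.133, 0.023, 1.321]
ft_force: [-0.6, -2.4, 0.5]
grip_width: 0.0296
```

```bash
python3 -c "
from h import *
s=st()"
```

```text
t9.97 fwd -0.50 lat -0.37 z 0.07 mm F fwd -2.49 lat 0.05 z 0.46 w 0.0296 yaw 1.3206
```

Emit:
servo_tool([
  {"delta_pos": [0.0001, 0.0004, 0], "turn": 0, "grip": -0.5},
])

```text
time_s: 10.05
tool_pos: [0.5621, -0.0551, 0.0871]
tool_rot: [-3.133, 0.024, 1.321]
ft_force: [-1.7, -3.7, -0.3]
grip_width: 0.0297
```

Emit:
servo_tool([
  {"delta_pos": [0.0001, 0.0004, 0], "turn": 0, "grip": -0.5},
])

```text
time_s: 10.13
tool_pos: [0.5621, -0.0552, 0.0871]
tool_rot: [-3.133, 0.024, 1.321]
ft_force: [-0.4, -4.5, -0.5]
grip_width: 0.0299
```

```bash
python3 -c "
from h import *
s=st()"
```

```text
t10.13 fwd -0.25 lat -0.35 z 0.07 mm F fwd -4.50 lat 0.70 z -0.53 w 0.0299 yaw 1.3208
```

Emit:
servo_tool([
  {"delta_pos": [0.0002, 0.0006, 0], "turn": 0, "grip": -0.5},
  {"delta_pos": [0.0002, 0.0007, 0], "turn": 0, "grip": -0.5},
])

```text
time_s: 10.3
tool_pos: [0.5621, -0.0551, 0.0871]
tool_rot: [-3.133, 0.026, 1.321]
ft_force: [-1.9, -5.4, 0.2]
grip_width: 0.0297
```

```bash
python3 -c "
from h import *
s=st()"
```

```text
t10.30 fwd -0.24 lat -0.35 z 0.09 mm F fwd -5.65 lat -0.48 z 0.18 w 0.0297 yaw 1.3210
```

Emit:
servo_tool([
  {"delta_pos": [-0.0003, -0.0012, 0], "turn": 0, "grip": -0.5},
  {"delta_pos": [-0.0006, -0.0024, 0], "turn": 0, "grip": -0.5},
  {"delta_pos": [-0.0009, -0.0036, 0], "turn": 0, "grip": -0.5},
  {"delta_pos": [-0.0012, -0.0047, 0], "turn": 0, "grip": -0.5},
])

```text
time_s: 10.63
tool_pos: [0.561, -0.0594, 0.0871]
tool_rot: [-3.133, 0.025, 1.321]
ft_force: [1.0, 2.2, -0.5]
grip_width: 0.0296
```

```bash
python3 -c "
from h import *
s=st()"
```

```text
t10.63 fwd -4.63 lat -0.39 z 0.09 mm F fwd 2.39 lat 0.40 z -0.47 w 0.0296 yaw 1.3211
```

Emit:
servo_tool([
  {"delta_pos": [-0.0002, -0.0007, 0], "turn": 0, "grip": -0.5},
  {"delta_pos": [-0.0004, -0.0014, 0], "turn": 0, "grip": -0.5},
])

```text
time_s: 10.8
tool_pos: [0.5606, -0.0606, 0.0871]
tool_rot: [-3.133, 0.025, 1.321]
ft_force: [0.1, 0.3, 0.4]
grip_width: 0.0298
```

Emit:
servo_tool([
  {"delta_pos": [-0.0001, -0.0005, 0], "turn": 0, "grip": -0.5},
])

```text
time_s: 10.88
tool_pos: [0.5605, -0.0611, 0.0871]
tool_rot: [-3.133, 0.024, 1.321]
ft_force: [0.2, 1.7, 0.2]
grip_width: 0.0299
```

```bash
python3 -c "
from h import *
s=st()"
```

```text
t10.88 fwd -6.36 lat -0.38 z 0.08 mm F fwd 1.66 lat -0.27 z 0.21 w 0.0299 yaw 1.3212
```

Emit:
servo_tool([
  {"delta_pos": [-0.0001, -0.0005, 0], "turn": 0, "grip": -0.5},
])

```text
time_s: 10.97
tool_pos: [0.5604, -0.0614, 0.0871]
tool_rot: [-3.133, 0.024, 1.321]
ft_force: [-0.2, 3.0, 0.5]
grip_width: 0.03
```

```bash
python3 -c "
from h import *
s=st()"
```

```text
t10.97 fwd -6.71 lat -0.39 z 0.09 mm F fwd 2.87 lat -0.94 z 0.48 w 0.0300 yaw 1.3211
```

Emit:
servo_tool([
  {"delta_pos": [-0.0002, -0.0006, 0], "turn": 0, "grip": -0.5},
  {"delta_pos": [-0.0002, -0.0007, 0], "turn": 0, "grip": -0.5},
])

```text
time_s: 11.13
tool_pos: [0.5604, -0.0615, 0.0871]
tool_rot: [-3.133, 0.023, 1.321]
ft_force: [1.8, 4.5, 1.0]
grip_width: 0.0298
```

```bash
python3 -c "
from h import *
s=st()"
```

```text
t11.13 fwd -6.85 lat -0.41 z 0.10 mm F fwd 4.82 lat 0.57 z 0.97 w 0.0298 yaw 1.3211
```

Emit:
servo_tool([
  {"delta_pos": [-0.0002, -0.0007, 0], "turn": 0, "grip": -0.5},
  {"delta_pos": [-0.0002, -0.0007, 0], "turn": 0, "grip": -0.5},
])

```text
time_s: 11.3
tool_pos: [0.5604, -0.0616, 0.0871]
tool_rot: [-3.133, 0.022, 1.321]
ft_force: [1.5, 4.4, 0.7]
grip_width: 0.0296
```

```bash
python3 -c "
from h import *
s=st()"
```

```text
t11.30 fwd -6.90 lat -0.40 z 0.07 mm F fwd 4.68 lat 0.33 z 0.65 w 0.0296 yaw 1.3211
```

Emit:
servo_tool([
  {"delta_pos": [0, 0, 0], "turn": 0, "grip": 0.3},
  {"delta_pos": [0, 0, 0], "turn": 0, "grip": 0.3},
  {"delta_pos": [0, 0, 0], "turn": 0, "grip": 0.3},
  {"delta_pos": [0, 0, 0], "turn": 0, "grip": 0.3},
])

```text
time_s: 11.63
tool_pos: [0.5603, -0.062, 0.0871]
tool_rot: [-3.133, 0.022, 1.321]
ft_force: [0.3, -0.7, 0.3]
grip_width: 0.0486
```

```bash
python3 -c "
from h import *
s=st()"
```

```text
t11.63 fwd -7.33 lat -0.38 z 0.09 mm F fwd -0.63 lat 0.49 z 0.32 w 0.0486 yaw 1.3210
```

Emit:
servo_tool([
  {"delta_pos": [0, 0, 0.02], "turn": 0, "grip": 0.4},
  {"delta_pos": [0, 0, 0.05], "turn": 0, "grip": 0.5},
  {"delta_pos": [0, 0, 0.085], "turn": 0, "grip": 0.6},
  {"delta_pos": [0, 0, 0.12], "turn": 0, "grip": 0.7},
  {"delta_pos": [0, 0, 0.12], "turn": 0, "grip": 0.8},
])

```text
time_s: 12.05
tool_pos: [0.5645, -0.0633, 0.2158]
tool_rot: [3.137, 0.023, 1.321]
ft_force: [1.5, -0.5, 1.5]
grip_width: 0.0739
```

Emit:
servo_tool([
  {"delta_pos": [0, 0, 0], "turn": 0, "grip": 0.8},
  {"delta_pos": [0, 0, 0], "turn": 0, "grip": 0.8},
  {"delta_pos": [0, 0, 0], "turn": 0, "grip": 0.8},
])

```text
time_s: 12.3
tool_pos: [0.5641, -0.0634, 0.215]
tool_rot: [3.138, 0.023, 1.32]
ft_force: [0.3, 0.1, -0.2]
grip_width: 0.0775
```

```bash
python3 -c "
from h import *
import pickle
s=st();pickle.dump(s,open('w13.pkl','wb'));im=get_image('wrist');cv2.imwrite('pics/w13.png',im[:,:,::-1]);im=get_image('side');cv2.imwrite('pics/side13.png',im[:,:,::-1])
a=cv2.imread('pics/w13.png')[100:300,270:370];cv2.imwrite('pics/w13c.png',cv2.resize(a,None,fx=3,fy=3,interpolation=cv2.INTER_CUBIC))
"
```

```text
t12.30 fwd -7.75 lat 3.64 z 128.01 mm F fwd 0.21 lat 0.25 z -0.15 w 0.0775 yaw 1.3205
```

View pics/w13.png

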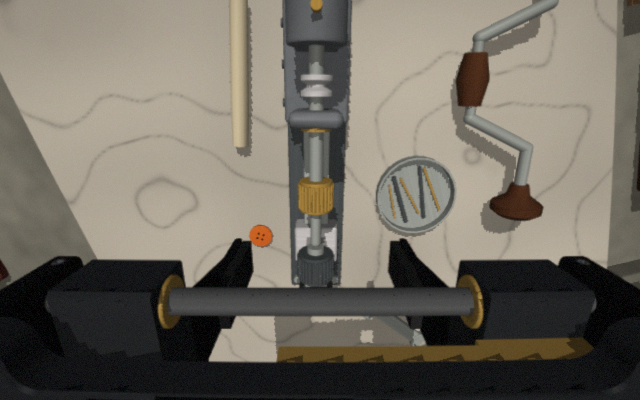

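View pics/w13c.png

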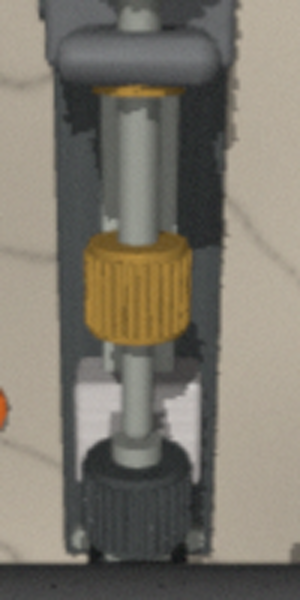

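View pics/side13.png

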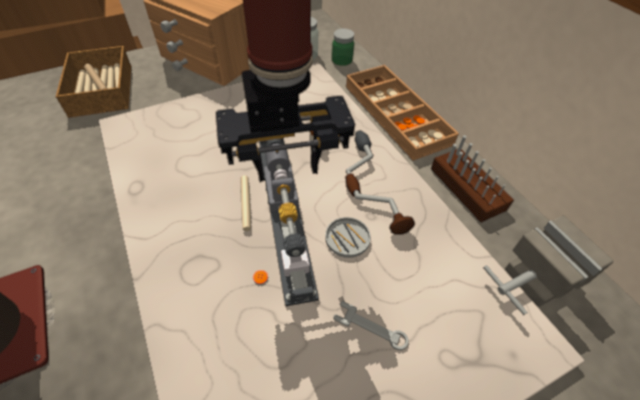

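```bash
python3 -c "
from h import *
st();print(sign_off())"
```

```text
t12.40 fwd -7.70 lat 3.02 z 127.03 mm F fwd -0.48 lat -0.04 z -0.50 w 0.0783 yaw 1.3205
the job is handed in; nothing more can be done
None
```

The stop is set to about 6.5 mm of end float, which is inside the 4.5–7.5 mm band. The job was handed in at 12.4 s and gave no verdict.

- **First feel:** I pushed the spindle forward onto its seat, where the wrist force peaked at about 11.5 N, against the carriage's roughly 16 N slip limit. Then I drew it back against the stop with about 5 N. The float came out at about 14.2 mm.
- **Setting the stop:** I gripped the barrel, slid it forward about 7.9 mm and let it go.
- **Proof:** I pushed the spindle onto its seat again at about 5.6 N, then drew it back against the stop at about 4.8 N. The travel between contacts was about 6.5 mm. The earlier figures predicted about 6.3 mm, so the two agree to about 0.3 mm.
- **Last checks:** After letting go and lifting clear, the wrist and side pictures show the tail on the stop's face. The bystanders look where they were in the first pictures. The stop held at the same place each time it was pressed. I saw no sign of the carriage moving, though I checked it only by eye.

The tool had tilted about 1.3° by the time the stop was set, and stayed that way. I allowed for the tilt in working out how far the stop moved.

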